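Shim the rocking vial warmer

TASK

The vial warmer rocks because one foot, a bare steel stud, has lost its rubber cap and hangs clear of the worktop. With the fingertips push the orange wedge shim along the worktop, thin edge first, under that foot until it is snug and carries the foot, then press down firmly on the warmer's top at the corner above that foot to check that it no longer rocks, and leave the shim in place. Do not lift or carry the shim or shove the warmer out of its place, and leave the bottle, the vial and the syringe tray as they stand.

Things in the scene. Friction and masses are not known exactly. Their poses are not given: they have to be found in the camera images.
- warmer: Loose vial warmer, 2 to 3 kg: pale box 200 mm (x) by 170 mm (y), top at 88 mm; on top an aluminium block with vials (caps to 120 mm) and, along its -x edge, a dark control strip. Air vents on its +x face. Origin on the worktop below its middle, z up. Three rubber feet 16 mm high; the fourth, at x 86, y 71 mm, is a bare stud. Underside 16 mm up. 3 N on the bare corner rocks it 3 degrees.
- bare_foot (a point): Lowest point of the bare domed steel stud (18 mm across, brass ring round it), 6 mm above the worktop while the warmer stands level, 14 mm in from the housing's edges at the corner of the warmer's +x and +y sides. Same axes as the warmer.
- corner_top (a point): Point on the warmer's flat top, 88 mm above the worktop, straight above the bare foot: the place to press for the rocking check. Same axes as the warmer.
- shim: Loose orange plastic wedge, 60 g, 100 mm (x) by 40 mm (y), flat on the worktop. Origin mid-underside. +x end: thin edge, 2 mm; -x end: upright flat face, 18 mm high; even slope, 6 mm thick 25 mm from the thin edge. Starts on the warmer's +y side, thin edge roughly to the bare foot. Slides at under 1 N; once it meets the stud the push climbs to 4 to 10 N as it takes load; stays wedged when let go.
- saline_bottle: Loose clear plastic bottle with a blue cap, 50 mm across, 125 mm high; origin at the centre of its underside. Bystander: not to be disturbed.
- drug_vial: Loose small amber vial with a red cap, 28 mm across, 48 mm high; origin at the centre of its underside. Bystander: not to be disturbed.
- syringe_tray: Loose clear blister tray 150 mm (its x) by 46 mm by about 21 mm high with a blue syringe lying in it; origin at the centre of its underside. Bystander: not to be disturbed.
Not all that is in view belongs to the job. Of the things that look like the shim, the largest one is meant.

How it is judged:
On the way, in this order (a step that is already met when the one before it is completed fails the run):
1. the shim lies under the bare foot and carries load, the warmer still level (contact force between shim and warmer above 0.7 N and x of bare_foot in the frame of shim between 0.005 and 0.042 m and y of bare_foot in the frame of shim between -0.019 and 0.019 m and angle between warmer's own z axis and vertical below 0.012 rad), for 0.3 s.
2. the corner above the bare foot is pressed down by the fingers and the warmer does not rock (contact force between the fingers and warmer above 4 N and horizontal distance between the grasp point and corner_top below 0.045 m and height (world z) of the grasp point above 0.08 m and angle between warmer's own z axis and vertical below 0.012 rad), for 0.2 s.
At the end, for the whole second after the job is handed in: Shim flat on the worktop, bare foot on its slope (5 to 42 mm ahead of its middle, within 19 mm of its midline), carrying at least 0.7 N at rest; warmer level within 0.7 degrees and within 15 mm of its start; bystanders within 20 mm of theirs (all of step 1 and angle between shim's own z axis and vertical below 0.03 rad and height (world z) of shim below 0.003 m and distance of warmer from where it was at the start of the episode below 0.015 m and linear speed of each of warmer, shim below 0.01 m/s and distance of each of saline_bottle, drug_vial, syringe_tray from where it was at the start of the episode below 0.02 m); the robot touches nothing.
It fails at once if the shim is lifted or carried (height (world z) of shim above 0.012 m or angle between shim's own z axis and vertical above 0.25 rad).
It fails at once if the warmer is shoved about, lifted or tipped (distance of warmer from where it was at the start of the episode above 0.02 m or angle between warmer's own z axis and vertical above 0.1 rad).
It fails at once if a bystander is knocked over or pushed away (distance of any of saline_bottle, drug_vial, syringe_tray from where it was at the start of the episode above 0.03 m or angle between any of saline_bottle, drug_vial's own z axis and vertical above 0.5 rad).
It also fails if it takes over 54 s, if anything falls off the work surface, if the arm or the gripper's body presses on something with over 40 N, if the wrist force passes 120 N, or if a joint passes its speed limit or range.

ROBOT

A 6-joint arm with a two-finger parallel gripper is mounted at the origin on the work surface. World frame = base frame: x ahead of the robot, y to its left, z up, the work surface at z = 0. Lengths are in m, angles in rad, forces in N, time in s.
With the tool pointing down it reaches from about 0.35 to 0.775 m from the base axis. Payload 7.3 kg.
Tool frame: the origin (TCP) lies at the very end of the fingers, on their centre line; the grasp point (between the pads) lies 19 mm behind it; z points along the fingers, y is the direction in which the jaws open and shut (so a half turn about z gives the same grasp; the last joint's range is limited). The gripper opens to 92 mm and grips with 3 to 60 N. Pads are 19 mm wide; open, the fingers measure 130 mm over their backs; the gripper's body (75 mm by 190 mm) begins 47 mm behind the grasp point.
Start: joints at [1.05, 0.342, 1.524, -0, 1.275, -0.146], TCP at [0.192, 0.489, 0.227] pointing down, gripper open.
Joint ranges: [-2.53, 2.53], [-0.77, 2.02], [0.04, 2.7], [-1, 4.14], [0.28, 2.66], [-3.11, 3.11]. Speed limits (rad/s): [2.57, 2.57, 3.14, 3.14, 3.14, 3.14].

INTERFACE

Orientations are given as [roll, pitch, yaw] about the fixed x, y, z axes, in that order (R = Rz(yaw) Ry(pitch) Rx(roll)).
In Python, from cell import observe, read_camera, camera_info, hand_in gives the robot as it stands.
- The arm moves only by the tool jog_arm, never from a script. Its argument "rows" is one flat list of numbers, 5 for each row, row after row: the finger opening in mm, from 0 to 91.8, then the shift along the tool's x, y, z in mm, then the turn about the tool's z in degrees. In form: [gripper, tx, ty, tz, roll, gripper, tx, ty, tz, roll, ...]. A call has 1 to 20 rows; each row shifts and turns the commanded pose from where the row before left it, along the tool's axes as they then stand; what a row does not reach is not made up. A row lasts 1/10 s, in which the tool goes at most 50 mm and 8.59 degrees, less where a joint would pass 70% of its speed; a pose out of reach is approached as far as the arm can. A call with a gripper value outside its range is refused whole. The fingers move at their own pace and stop on an object; "grip_force" is the grip in N (left out, the last holds). Time passes only in rows, so rows that do not move let the fingers close. It gives the time, the measured TCP pose, the force and the opening at its end, in the units of the state.
- observe(): the state, without advancing time (a new reading comes with each control period).
- read_camera(name): name is "scene" or "top"; returns (picture, depth): 400x640x3 uint8, red, green, blue; 400x640 float32, m along the optical axis (not along the pixel's ray), 0 where there is no reading.
- camera_info(name): a dict with "fx", "fy", "cx", "cy" (pixels), "extrinsics" (4x4, takes a point from camera to world coordinates). Camera axes: x right, y up, looking along -z (the intrinsics and any distortion apply to the point x, -y, -z); pixel columns grow to the right and rows downward; lengths in m; the calibration is good to about 2 mm. A picture is of the moment at which its call begins. camera_info takes no time and is no camera call.
- hand_in(): hands the job in, once; it reports no verdict.
The state is a dict: "time": time; "qpos": joint angles; "qvel": joint speeds; "joint_efforts": joint torques, N m; "tool_pos": TCP position; "tool_rot": TCP orientation; "contact_force": force on the tool from outside, world axes, zero at the start; "torque": the same for the moment, N m; "opening": finger opening in m.
Only numpy, scipy, OpenCV 4.12 (cv2) and the standard library are available. Lean on these libraries where they do the work, as an engineer would, in place of code of your own. Each camera call takes 0.05 s, during which the arm holds its last target. There are 200 camera calls.

## Working session

There is one attempt and no reset: what is moved stays moved. The work goes in short steps, Python scripts to look and compute and a tool call to move; the robot and the scene stay as the last step left them, time stands still between calls to the robot, and variables do not carry over. Pictures are saved under pics/ and viewed, about 8 in all and at most 12, crops included, and the job is handed in when it is done.

Besides the shell and the picture viewer there is one more tool, called after "Emit:" as name(argument=value, ...) on one line, values as JSON. jog_arm: Moves the arm, as the interface text tells. Its arguments: {"type":"object","properties":{"rows":{"type":"array","items":{"type":"number"}},"grip_force":{"type":"number"}},"required":["rows"]}

```bash
mkdir -p pics; python3 - <<'E'
from cell import *
import cv2,numpy as np
for n in("scene","top"):
    p,d=read_camera(n); cv2.imwrite(f"pics/{n}0.png",p[:,:,::-1]); np.savez(f"{n}0.npz",p=p,d=d)
    i=camera_info(n); print(n,i)
print(observe())
E
```

```text
scene {'fx': 367.1927164373833, 'fy': 367.1927164373833, 'cx': 320.1985742721199, 'cy': 201.30474966799989, 'extrinsics': array([[-0.66544507, -0.52857733,  0.5270568 ,  0.91049161],
       [ 0.74616954, -0.45179871,  0.48898768,  0.26387682],
       [-0.02034422,  0.71866816,  0.69505553,  0.52249324],
       [ 0.        ,  0.        ,  0.        ,  1.        ]])}
top {'fx': 496.4890336196316, 'fy': 496.4890336196316, 'cx': 313.752804801414, 'cy': 192.86278084241098, 'extrinsics': array([[-0.003118  ,  0.99982658, -0.01835969,  0.5244554 ],
       [-0.99998711, -0.00319104, -0.00395001, -0.05669949],
       [-0.00400791,  0.01834713,  0.99982364,  0.9527965 ],
       [ 0.        ,  0.        ,  0.        ,  1.        ]])}
{'time': 0.1, 'qpos': array([ 1.05001359e+00,  3.42656916e-01,  1.52489853e+00,  1.28674293e-05,
        1.27540269e+00, -1.45994686e-01]), 'qvel': array([-2.81922545e-03, -2.51538704e-03, -2.77781587e-03, -6.33926890e-04,
       -2.13226936e-03,  3.46016725e-05]), 'joint_efforts': array([ 5.18627203e-04, -4.32007778e+01, -2.44691348e+01,  7.18602701e-02,
        5.26497304e-02, -3.89400998e-05]), 'tool_pos': array([0.19198503, 0.4882584 , 0.22612047]), 'tool_rot': array([-3.14024348e+00, -2.10820377e-04,  2.76680071e+00]), 'contact_force': array([ 0.17093485,  0.07103146, -0.82817384]), 'torque': array([ 0.02580349, -0.00167476,  0.01297119]), 'opening': 0.09203926190483268}
```

View pics/scene0.png

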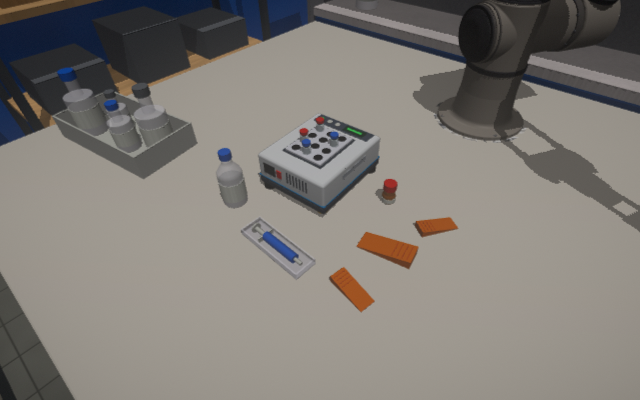

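View pics/top0.png

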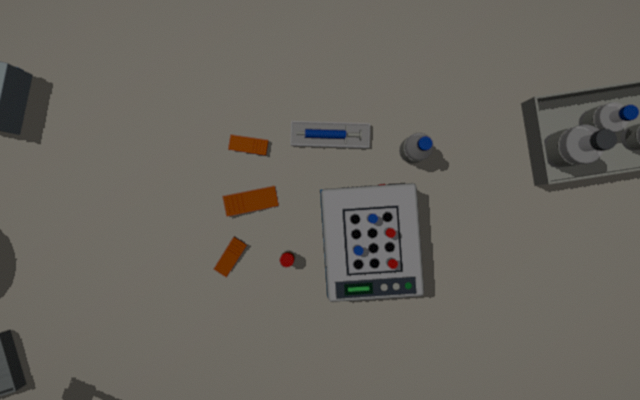

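Candidates for the shim in the top view are the orange wedges at (249,145), (251,201) and (230,256). The largest is (251,201), which is (388,249) in the scene view, so I choose that one. The bare corner is the warmer's upper-left in the top view, near (325,190).

```bash
cat > h.py <<'E'
import cv2,numpy as np
from cell import *
def ray(n,uv,z):
    i=camera_info(n);E=i["extrinsics"];uv=np.atleast_2d(uv).astype(float)
    c=np.c_[(uv[:,0]-i["cx"])/i["fx"],-(uv[:,1]-i["cy"])/i["fy"],-np.ones(len(uv))]
    d=c@E[:3,:3].T;o=E[:3,3];return (o+d*((z-o[2])/d[:,2])[:,None])
def orange(p):
    h=cv2.cvtColor(p,cv2.COLOR_RGB2HSV);return cv2.inRange(h,(5,170,60),(18,255,255))
def quads(m,a=150):
    cs,_=cv2.findContours(m,cv2.RETR_EXTERNAL,cv2.CHAIN_APPROX_NONE)
    out=[]
    for c in cs:
        if cv2.contourArea(c)<a: continue
        out.append((cv2.contourArea(c),cv2.approxPolyDP(c,.04*cv2.arcLength(c,True),True)[:,0],cv2.boxPoints(cv2.minAreaRect(c))))
    return sorted(out,key=lambda t:-t[0])
E
python3 - <<'E'
from h import *
t=np.load("top0.npz");p,d=t["p"],t["d"]
for q in quads(orange(p)): print(q[0],q[1].tolist(),q[2].round(1).tolist(),ray("top",q[2],.01)[:,:2].round(4).tolist())
g=p.min(2);print(g[192,335],g[100,500],g[290,335], g[240,322:332])
m=((g>125)*255).astype(np.uint8);m[:, :300]=0;m[:,440:]=0;m[:170]=0
m=cv2.morphologyEx(m,cv2.MORPH_OPEN,np.ones((3,3)))
for q in quads(m)[:3]: print("W",q[0],q[1].tolist(),q[2].round(1).tolist(),ray("top",q[2],.088)[:,:2].round(4).tolist())
# height
uv=np.array([[335,192],[415,190],[240,203],[265,199],[275,197]])
i=camera_info("top")
for u,v in uv:
  z=d[v,u];c=np.array([(u-i["cx"])/i["fx"]*z,-(v-i["cy"])/i["fy"]*z,-z,1]);print((i["extrinsics"]@c)[:3].round(4))
s=np.load("scene0.npz")["p"]
a=cv2.resize(p[110:300,205:435],None,fx=3,fy=3,interpolation=cv2.INTER_CUBIC)
b=cv2.resize(s[110:290,220:470],None,fx=3,fy=3,interpolation=cv2.INTER_CUBIC)
cv2.imwrite("pics/c1.png",cv2.convertScaleAbs(b[:,:,::-1],alpha=1.2))
E
```

```text
976.5 [[274, 187], [224, 196], [227, 215], [277, 205]] [[222.6999969482422, 196.3000030517578], [274.0, 186.0], [277.8999938964844, 205.60000610351562], [226.60000610351562, 215.89999389648438]] [[0.5358, 0.1202], [0.5551, 0.0225], [0.5178, 0.0151], [0.4986, 0.1127]]
517.5 [[234, 237], [215, 267], [224, 275], [245, 246]] [[213.39999389648438, 268.3999938964844], [233.89999389648438, 236.5], [246.60000610351562, 244.60000610351562], [226.0, 276.5]] [[0.3992, 0.1377], [0.4595, 0.0988], [0.4441, 0.0748], [0.3838, 0.1137]]
504.0 [[231, 135], [229, 148], [265, 154], [266, 140]] [[228.1999969482422, 148.89999389648438], [230.60000610351562, 134.10000610351562], [267.8999938964844, 140.3000030517578], [265.5, 155.10000610351562]] [[0.6261, 0.1096], [0.6542, 0.105], [0.6421, 0.0339], [0.614, 0.0386]]
119 99 86 [ 99  81  77 100 112 119 119 118 118 118]
[ 0.5418 -0.0904  0.0861]
[ 0.5448 -0.2296  0.088 ]
[0.523  0.0869 0.0117]
[0.5304 0.0402 0.0046]
[0.5342 0.0213 0.0022]
```

View pics/c1.png

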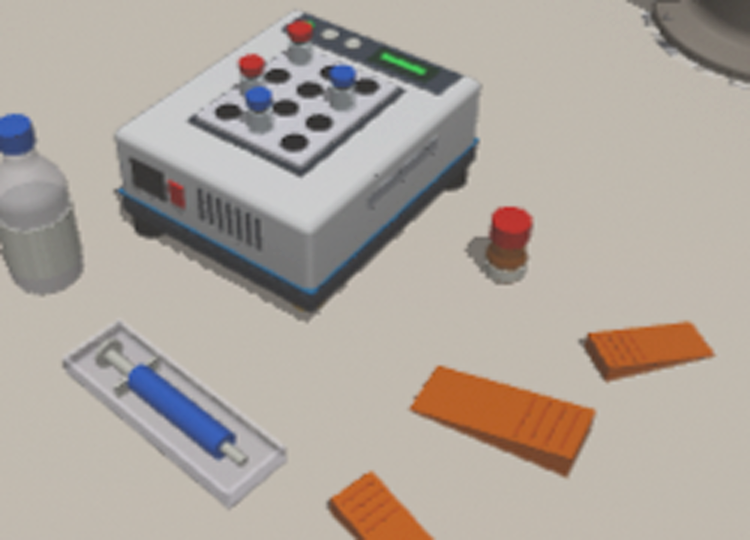

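The crop shows the large wedge with its thin edge facing the warmer. The grooved thick end is at +y, and the depth readings agree. Next I measure the warmer from depth.

```bash
cat >> h.py <<'E'
def cloud(n,d):
    i=camera_info(n);v,u=np.indices(d.shape)
    c=np.stack([(u-i["cx"])/i["fx"]*d,-(v-i["cy"])/i["fy"]*d,-d],-1)
    P=c@i["extrinsics"][:3,:3].T+i["extrinsics"][:3,3];P[d==0]=np.nan;return P
def warmer(P,lo=.07):
    m=((P[...,2]>lo)&(P[...,2]<.13)&(P[...,1]<-.04)&(P[...,1]>-.3)&(P[...,0]>.27)&(P[...,0]<.56)).astype(np.uint8)*255
    m=cv2.morphologyEx(m,cv2.MORPH_OPEN,np.ones((5,5)))
    q=quads(m,2000)[0]
    w=ray("top",q[2],.088)[:,:2];c=w.mean(0)
    s=[np.linalg.norm(w[0]-w[1]),np.linalg.norm(w[1]-w[2])]
    e=[w[1]-w[0],w[2]-w[1]];ex=max(e,key=lambda a:abs(a[0]));ex=ex*np.sign(ex[0]);yaw=np.arctan2(ex[1],ex[0])
    R=np.array([[np.cos(yaw),-np.sin(yaw)],[np.sin(yaw),np.cos(yaw)]])
    return c,yaw,s,c+R@[.086,.071]
def shim(p):
    q=quads(orange(p))[0];a=q[1] if len(q[1])==4 else q[2]
    a=a[np.argsort(a[:,0])]
    L=ray("top",a[:2],.018)[:,:2];T=ray("top",a[2:],.002)[:,:2]
    l,t=L.mean(0),T.mean(0);dx=t-l
    return (l+t)/2,np.arctan2(dx[1],dx[0]),np.linalg.norm(dx),l,t
E
python3 - <<'E'
from h import *
t=np.load("top0.npz");p,d=t["p"],t["d"];P=cloud("top",d)
for lo in(.05,.075,.082):print(warmer(P,lo))
f=warmer(P)[3];c,y,L,l,tt=shim(p);print("shim",c,np.degrees(y),L,l,tt)
dv=f-c;R=np.array([[np.cos(y),np.sin(y)],[-np.sin(y),np.cos(y)]]);print("foot in shim",R@dv, "dir to foot from thick",np.degrees(np.arctan2(*(f-l)[::-1])))
# bystanders: near-table objects, near
for n,(u0,u1,v0,v1) in dict(vial=(275,310,245,275),bottle=(395,440,125,170),tray=(285,375,115,155)).items():
    Q=P[v0:v1,u0:u1].reshape(-1,3);Q=Q[Q[:,2]>.012];print(n,Q.min(0).round(3),Q.max(0).round(3))
E
```

```text
(array([ 0.45559041, -0.15311689]), np.float64(0.06435422378292043), [np.float64(0.16786626303558314), np.float64(0.19774127078911044)], array([ 0.53684639, -0.07673322]))
(array([ 0.45523185, -0.15348927]), np.float64(0.06269607009254173), [np.float64(0.16745169009511948), np.float64(0.19678385600956913)], array([ 0.53661438, -0.07724044]))
(array([ 0.45499187, -0.15369174]), np.float64(0.059613049541909637), [np.float64(0.16644815523315343), np.float64(0.19569121355479474)], array([ 0.53660908, -0.07769417]))
shim [0.52724707 0.0668313 ] -79.1625252854131 0.09463140996867447 [0.51835059 0.1133031 ] [0.53614354 0.02035949]
foot in shim [ 0.14280887 -0.01756542] dir to foot from thick -84.44104097005116
vial [ 0.408 -0.016  0.012] [0.434 0.011 0.052]
bottle [ 0.598 -0.262  0.012] [ 0.648 -0.214  0.128]
tray [ 0.63  -0.158  0.012] [ 0.678 -0.008  0.024]
```

The foot is at about (0.537, -0.077). The shim's heading is -79° and its midline misses the foot by about 17 mm. I'll use the closed fingers as a 38 mm flat pusher, with the tool at yaw 93.6° so the shim is pushed along the warmer's -y. That should turn the shim flush and in line with the foot.

Emit:
jog_arm(rows=[0, 0, 0, 0, 8.1, 0, 0, 0, 0, 8.1, 0, 0, 0, 0, 8.1, 0, 0, 0, 0, 8.1, 0, 0, 0, 0, 8.1, 0, 0, 0, 0, 8.1, 0, 0, 0, 0, 8.1, 0, 0, 0, 0, 8.2])

```text
time: 0.9
tool_pos: [0.192, 0.4884, 0.2263]
tool_rot: [-3.141, 0.001, 1.628]
contact_force: [0.7, 0.9, -0.4]
opening: 0.0326
```

Emit:
jog_arm(rows=[0, -26, 22, 0, 0, 0, -26, 22, 0, 0, 0, -26, 22, 5, 0, 0, -26, 22, 10, 0, 0, -26, 22, 10, 0, 0, -26, 22, 10, 0, 0, -26, 22, 10, 0, 0, -26, 22, 10, 0, 0, -26, 22, 10, 0, 0, -26, 22, 10, 0, 0, -26, 22, 10, 0, 0, -26, 22, 10, 0, 0, -26, 22, 10, 0, 0, -25, 22, 10, 0, 0, 0, 0, 0, 0, 0, 0, 0, 0, 0])

```text
time: 2.5
tool_pos: [0.5222, 0.1453, 0.111]
tool_rot: [-3.14, -0.0, 1.632]
contact_force: [-1.0, -0.4, 0.8]
opening: 0.0005
```

Emit:
jog_arm(rows=[0, 0, 0, 20, 0, 0, 0, 0, 20, 0, 0, 0, 0, 20, 0, 0, 0, 0, 20, 0, 0, 0, 0, 14, 0, 0, 0, 0, 8, 0, 0, 0, 0, 0, 0])

```text
time: 3.2
tool_pos: [0.5214, 0.1465, 0.0092]
tool_rot: [-3.14, -0.0, 1.635]
contact_force: [-0.2, -0.0, -0.7]
opening: 0.0004
```

Emit:
jog_arm(rows=[0, -5, 0, 0, 0, 0, -5, 0, 0, 0, 0, -5, 0, 0, 0, 0, -5, 0, 0, 0, 0, -5, 0, 0, 0, 0, -5, 0, 0, 0, 0, -5, 0, 0, 0, 0, -5, 0, 0, 0, 0, -5, 0, 0, 0, 0, -5, 0, 0, 0, 0, -5, 0, 0, 0, 0, -5, 0, 0, 0, 0, -5, 0, 0, 0, 0, -5, 0, 0, 0, 0, 0, 0, 0, 0])

```text
time: 4.7
tool_pos: [0.527, 0.0753, 0.0097]
tool_rot: [3.142, 0.0, 1.633]
contact_force: [0.4, 0.2, -0.3]
opening: 0.0005
```

```bash
python3 - <<'E'
from h import *
s,_=read_camera("scene");p,d=read_camera("top");o=observe();print(o["time"],o["tool_pos"],o["contact_force"])
for q in quads(orange(p)):print(q[0],q[1].tolist())
print(shim(p));print(warmer(cloud("top",d)))
a=cv2.resize(p[110:300,205:435],None,fx=1.7,fy=1.7);b=cv2.resize(s[110:290,220:470],None,fx=1.8,fy=1.8)[:323,:];
b=np.hstack([cv2.copyMakeBorder(a,0,324-len(a),0,0,0) if len(a)<324 else a[:324],cv2.copyMakeBorder(b,0,324-len(b),0,0,0)])
cv2.imwrite("pics/c2.png",b[:,:800,::-1])
E
```

```text
4.8 [0.52694325 0.07579885 0.00970799] [-0.35811971  0.48877108 -0.04334691]
660.5 [[304, 192], [269, 194], [268, 213], [305, 210]]
336.5 [[231, 135], [230, 146], [253, 144], [265, 154], [266, 140]]
(array([ 0.52412865, -0.00145216]), np.float64(-1.5037735379731179), np.float64(0.06759865023621062), array([0.52186502, 0.03227128]), array([ 0.52639228, -0.0351756 ]))
(array([ 0.45559464, -0.15317867]), np.float64(0.06435422378292043), [np.float64(0.16774216646325557), np.float64(0.19774127078911044)], array([ 0.53685062, -0.07679499]))
```

View pics/c2.png

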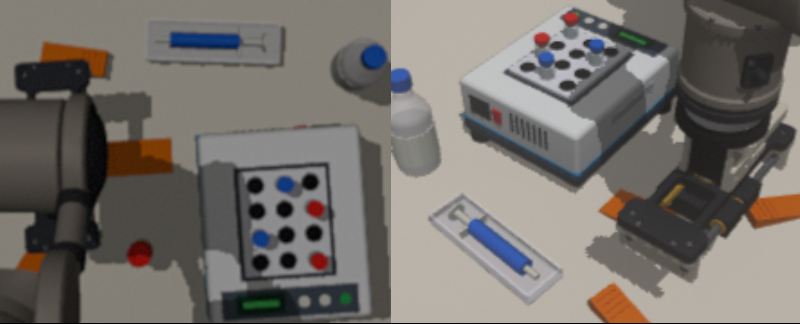

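The view shows the shim flush with the fingers, with its thin edge at about (304,201) in the full top image. The foot lies about 7 mm to +x of the midline, so I'll turn 3° while pushing on.

Emit:
jog_arm(rows=[0, -4, 0, 0, -0.3, 0, -4, 0, 0, -0.3, 0, -4, 0, 0, -0.3, 0, -4, 0, 0, -0.3, 0, -4, 0, 0, -0.3, 0, -4, 0, 0, -0.3, 0, -4, 0, 0, -0.3, 0, -4, 0, 0, -0.3, 0, -4, 0, 0, -0.3, 0, -4, 0, 0, -0.3, 0, -4, 0, 0, 0, 0, -4, 0, 0, 0, 0, -4, 0, 0, 0, 0, 0, 0, 0, 0])

```text
time: 6.2
tool_pos: [0.5319, 0.0237, 0.0097]
tool_rot: [3.141, 0.0, 1.686]
contact_force: [-0.4, -0.2, -0.6]
opening: 0.0006
```

```bash
python3 - <<'E'
from h import *
s,_=read_camera("scene");p,d=read_camera("top");o=observe();print(o["time"],o["tool_pos"],o["tool_rot"],o["contact_force"])
for q in quads(orange(p)):print(q[0],q[1].tolist())
print(warmer(cloud("top",d)))
cv2.imwrite("pics/c3.png",cv2.resize(s[150:290,260:470],None,fx=3,fy=3)[:,:,::-1])
E
```

```text
6.3 [0.53183493 0.0240669  0.00972016] [ 3.14148349e+00 -9.63114333e-05  1.68611253e+00] [ 0.39723659  0.10483863 -1.00414065]
334.5 [[245, 244], [234, 237], [220, 260], [235, 262]]
280.5 [[229, 148], [241, 150], [243, 145], [267, 141], [231, 135]]
192.0 [[319, 188], [309, 190], [308, 208], [320, 206]]
(array([ 0.45565183, -0.15311283]), np.float64(0.06435431911229224), [np.float64(0.16786626303558314), np.float64(0.197618192126098)], array([ 0.53690781, -0.07672915]))
```

View pics/c3.png

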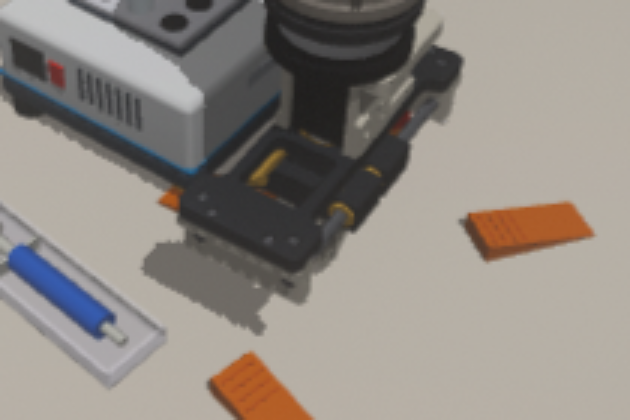

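The foot is now about 2 mm off the midline and the warmer has not moved. Contact with the stud should come after about 16 mm more.

Emit:
jog_arm(rows=[0, -3, 0, 0, 0, 0, -3, 0, 0, 0, 0, -3, 0, 0, 0, 0, -3, 0, 0, 0, 0, 0, 0, 0, 0, 0, 0, 0, 0, 0])

```text
time: 6.9
tool_pos: [0.5332, 0.0121, 0.0097]
tool_rot: [3.142, -0.0, 1.686]
contact_force: [-0.8, 0.5, 0.6]
opening: 0.0001
```

Emit:
jog_arm(rows=[0, -1, 0, 0, 0, 0, -1, 0, 0, 0, 0, 0, 0, 0, 0, 0, 0, 0, 0, 0])

```text
time: 7.3
tool_pos: [0.5334, 0.0103, 0.0097]
tool_rot: [3.142, -0.0, 1.686]
contact_force: [1.0, -0.6, 0.2]
opening: 0.0004
```

Emit:
jog_arm(rows=[0, -1, 0, 0, 0, 0, -1, 0, 0, 0, 0, 0, 0, 0, 0, 0, 0, 0, 0, 0])

```text
time: 7.7
tool_pos: [0.5336, 0.0084, 0.0097]
tool_rot: [-3.141, -0.0, 1.686]
contact_force: [0.3, 1.8, 0.5]
opening: 0.0007
```

Emit:
jog_arm(rows=[0, -1, 0, 0, 0, 0, 0, 0, 0, 0, 0, 0, 0, 0, 0])

```text
time: 8.0
tool_pos: [0.5336, 0.0076, 0.0097]
tool_rot: [-3.141, -0.0, 1.686]
contact_force: [-0.4, 4.4, 1.0]
opening: -0.0
```

Emit:
jog_arm(rows=[0, -1, 0, 0, 0, 0, 0, 0, 0, 0, 0, 0, 0, 0, 0])

```text
time: 8.3
tool_pos: [0.5337, 0.0069, 0.0097]
tool_rot: [-3.141, -0.001, 1.686]
contact_force: [-0.9, 6.0, 1.0]
opening: 0.0005
```

```bash
python3 - <<'E'
from h import *
F=[]
for k in range(6):
    p,d=read_camera("top");o=observe();F.append(o["contact_force"])
print(np.mean(F,0),o["tool_pos"],o["time"]);P=cloud("top",d);print(warmer(P))
E
```

```text
[-0.45639537  6.93167481  0.73011645] [0.53367175 0.00692344 0.00970138] 8.6
(array([ 0.45559041, -0.15311689]), np.float64(0.06435422378292043), [np.float64(0.16786626303558314), np.float64(0.19774127078911044)], array([ 0.53684639, -0.07673322]))
```

Emit:
jog_arm(rows=[0, -1, 0, 0, 0, 0, 0, 0, 0, 0, 0, 0, 0, 0, 0, 0, 0, 0, 0, 0])

```text
time: 9.0
tool_pos: [0.5337, 0.0065, 0.0097]
tool_rot: [-3.141, -0.002, 1.686]
contact_force: [-1.1, 8.9, 1.9]
opening: 0.0001
```

```bash
python3 - <<'E'
from h import *
F=[]
for k in range(5):
    p,d=read_camera("top");o=observe();F.append(o["contact_force"])
print(np.mean(F,0),o["tool_pos"],o["time"]);P=cloud("top",d);print(warmer(P))
b=lambda Q:[np.nanmean(Q[190:196,328:340,2]),np.nanmean(Q[190:196,402:412,2]),np.nanmean(Q[275:281,335:345,2]),np.nanmean(Q[270:276,408:415,2])]
print(np.array(b(P))*1e3,np.array(b(cloud("top",np.load("top0.npz")["d"])))*1e3)
E
```

```text
[-1.04780544  8.99794115  1.57746874] [0.53367602 0.00647013 0.00967484] 9.25
(array([ 0.45571325, -0.15310877]), np.float64(0.06435441456098934), [np.float64(0.16786626303558314), np.float64(0.19749511280941429)], array([ 0.53696922, -0.07672509]))
[87.25823658 87.28287391 87.7767057  87.29838778] [86.83439903 87.61518072 87.63253589 87.62833097]
```

Emit:
jog_arm(rows=[0, 2, 0, 0, 0, 0, 5, 0, 0, 0, 0, 10, 0, 0, 0, 0, 10, 0, 0, 0, 0, 0, 0, -30, 0, 0, 0, 0, -30, 0, 0, 0, 0, -30, 0, 0, 0, 0, -30, 0, 0, -20, 0, 0, 0, 0, -22, -1, 0, 0, 0, -22, -1, 0, 0, 0, -22, -1, 0, 0, 0, -22, 0, 0, 0, 0, 0, 0, 0, 0, 0, 0, 0, 0, 0])

```text
time: 10.75
tool_pos: [0.5402, -0.075, 0.1296]
tool_rot: [-3.141, -0.0, 1.686]
contact_force: [-0.1, -0.3, -1.5]
opening: 0.0006
```

Emit:
jog_arm(rows=[0, 0, 0, 12, 0, 0, 0, 0, 12, 0, 0, 0, 0, 6, 0, 0, 0, 0, 4, 0, 0, 0, 0, 0, 0, 0, 0, 0, 0, 0])

```text
time: 11.35
tool_pos: [0.5405, -0.0754, 0.0958]
tool_rot: [3.141, -0.0, 1.687]
contact_force: [0.6, -0.4, 0.2]
opening: 0.0003
```

Emit:
jog_arm(rows=[0, 0, 0, 2, 0, 0, 0, 0, 2, 0, 0, 0, 0, 2, 0, 0, 0, 0, 1, 0, 0, 0, 0, 0, 0])

```text
time: 11.85
tool_pos: [0.5403, -0.0755, 0.0885]
tool_rot: [-3.141, -0.0, 1.686]
contact_force: [-0.6, 0.2, -0.1]
opening: 0.0003
```

Emit:
jog_arm(rows=[0, 0, 0, 1, 0, 0, 0, 0, 1, 0, 0, 0, 0, 0, 0])

```text
time: 12.15
tool_pos: [0.5405, -0.0755, 0.0882]
tool_rot: [3.141, 0.0, 1.687]
contact_force: [-4.3, 1.4, 12.2]
opening: 0.0006
```

Emit:
jog_arm(rows=[0, 0, 0, 1, 0, 0, 0, 0, 0, 0, 0, 0, 0, 0, 0])

```text
time: 12.45
tool_pos: [0.5406, -0.0755, 0.088]
tool_rot: [3.14, 0.001, 1.687]
contact_force: [-5.8, 2.2, 18.1]
opening: 0.0004
```

The corner takes 18 N and gives only about 0.2 mm. I'll hold it briefly, then retreat and check.

Emit:
jog_arm(rows=[0, 0, 0, 0, 0, 0, 0, 0, 0, 0, 0, 0, 0, 0, 0, 0, 0, 0, -3, 0, 0, 0, 0, -5, 0, 0, 0, 0, -20, 0, 0, 0, 0, -40, 0, 0, 40, 0, -30, 0, 0, 48, 0, 0, 0, 0, 48, 0, 0, 0, 0, 48, 0, 0, 0, 0, 48, 0, 0, 0, 0, 48, 0, 0, 0, 0, 48, 0, 0, 0, 0, 0, 0, 0, 0, 0, 0, 0, 0, 0])

```text
time: 14.05
tool_pos: [0.5021, 0.2511, 0.1835]
tool_rot: [-3.141, 0.0, 1.689]
contact_force: [-0.4, -0.7, -0.3]
opening: 0.0006
```

```bash
python3 - <<'E'
from h import *
s,_=read_camera("scene");p,d=read_camera("top");o=observe();print(o["time"],o["tool_pos"],o["contact_force"])
P=cloud("top",d);c,y,S,f=warmer(P);print(c,y,f)
q=quads(orange(p));
for k in q:print(k[0],k[1].tolist())
a=min((k[1] for k in q if k[0]>200 and 300>k[1][:,0].mean()>270),key=lambda a:-a[:,0].max())
a=a[np.argsort(a[:,0])];l=ray("top",a[:2],.018)[:,:2];e=l[1]-l[0];e=e*np.sign(e[0]);e/=np.linalg.norm(e);h=np.array([e[1],-e[0]])
m=l.mean(0)+.05*h;print("thick",l,"heading",np.degrees(np.arctan2(h[1],h[0])),"foot in shim",(f-m)@h,(f-m)@e)
for n,(u0,u1,v0,v1) in dict(vial=(275,310,245,275),bottle=(395,440,125,170),tray=(285,375,115,155)).items():
    Q=P[v0:v1,u0:u1].reshape(-1,3);Q=Q[Q[:,2]>.012];print(n,Q.min(0).round(3),Q.max(0).round(3))
A=cv2.resize(p[110:300,205:435],None,fx=1.7,fy=1.7);b=cv2.resize(s[110:290,220:470],None,fx=1.6,fy=1.79)[:323]
h_=min(len(A),len(b));cv2.imwrite("pics/c4.png",np.hstack([A[:h_],b[:h_]])[:,:800,::-1])
E
```

```text
14.15 [0.50266238 0.2493044  0.18361197] [ 0.1284073  -0.76935824  1.07295614]
[ 0.45559041 -0.15311689] 0.06435422378292043 [ 0.53684639 -0.07673322]
568.0 [[339, 186], [289, 191], [291, 209], [319, 207], [318, 190]]
505.0 [[231, 135], [230, 149], [265, 154], [266, 140]]
495.0 [[234, 238], [214, 268], [224, 275], [244, 246]]Traceback (most recent call last):
  File "<stdin>", line 6, in <module>
ValueError: min() iterable argument is empty
```

```bash
python3 - <<'E'
from h import *
s,_=read_camera("scene");p,d=read_camera("top")
P=cloud("top",d);c,y,S,f=warmer(P)
l=ray("top",[[289,191],[291,209]],.018)[:,:2];r=ray("top",[[318,190],[319,207]],.008)[:,:2]
h=r.mean(0)-l.mean(0);h/=np.linalg.norm(h);e=np.array([-h[1],h[0]])
m=l.mean(0)+.05*h;print("thick",l.mean(0),"heading",np.degrees(np.arctan2(h[1],h[0])),"foot in shim",(f-m)@h,(f-m)@e)
for n,(u0,u1,v0,v1) in dict(vial=(275,310,245,275),bottle=(395,440,125,170),tray=(285,375,115,155)).items():
    Q=P[v0:v1,u0:u1].reshape(-1,3);Q=Q[Q[:,2]>.012];print(n,Q.min(0).round(3),Q.max(0).round(3))
A=cv2.resize(p[110:300,205:435],None,fx=1.7,fy=1.7);b=cv2.resize(s[110:290,220:470],None,fx=1.6,fy=1.79)[:323]
h_=min(len(A),len(b));cv2.imwrite("pics/c4.png",np.hstack([A[:h_],b[:h_]])[:,:800,::-1])
E
```

```text
thick [ 0.52832787 -0.00823693] heading -87.09692575090298 foot in shim 0.018839821818702064 0.005038490731448707
vial [ 0.408 -0.016  0.012] [0.434 0.011 0.052]
bottle [ 0.598 -0.263  0.012] [ 0.648 -0.214  0.128]
tray [ 0.63  -0.158  0.012] [ 0.678 -0.008  0.025]
```

View pics/c4.png

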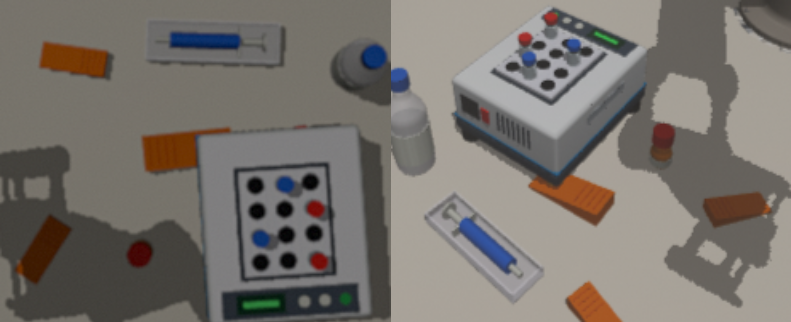

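The shim sits under the corner, from (143,152) into the warmer's edge at (205,150) in the left half. The foot is about 19 to 23 mm ahead of the shim's middle and 2 to 5 mm off its midline. The warmer and bystanders have not moved, and the arm is clear.

```bash
python3 -c "
from cell import *
print(hand_in())"
```

```text
the job is handed in; nothing more can be done
None
```

The shim is wedged under the bare foot and carries it, the corner no longer rocks, and the job is handed in. It took about 14 s on the robot clock; `hand_in` reports no verdict.

- **Pushing the shim:** I used the closed fingertips as a flat pusher and slid the largest orange wedge in, thin edge first. I stopped when the push force had climbed to about 9 N. The warmer did not move by any measurable amount.
- **Rocking check:** I pressed the corner above the foot with about 18 N. It gave only about 0.2 mm, with no visible rocking.
- **Final view:** The foot sits about 19 mm ahead of the shim's middle and about 5 mm off its midline. The bottle, vial and tray are where they started, to within about 1 mm, and the arm is clear of everything.
- **Disagreements:** The fingertip position put the foot at about 23 mm and 2 mm instead. The shim's heading read -87° in the last picture against -83° from the tool. All of these are within the limits. The load on the shim after I let go could not be measured directly.

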